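Advance the coin viewer by four clicks

TASK

Push the upright finger post of the coin viewer's click-stop dial round with a fingertip, clockwise seen from above, exactly four clicks on from where it stands, without going past the fourth click, and leave it resting in that click. Push gently, do not pinch or lift anything, leave the viewer standing where it is, and do not disturb the hand magnifier, the loupe and the coin case.

Things in the scene. Friction and masses are not known exactly. Their poses are not given: they have to be found in the camera images.
- viewer: Coin viewer, about 5 kg, standing loose on the table. Grey iron foot, round, 216 mm across, 22 mm high; on it a black dial, 200 mm across, carrying 15 coins near its rim. At its +x side a thin column 130 mm from the axis, 80 mm high, carries a fixed reading lens over the dial's edge. Origin: centre of the foot's underside, on the dial's axis; z up.
- axis (a point): Centre of the dial's top face, on its vertical turning axis, 32 mm above the table. The coins on this face, 84 mm from the axis and 24 degrees apart, rise 2.5 mm above it.
- post (a point): Centre of the top of the finger post: a plain round metal pin, 14 mm in diameter and 30 mm high, upright on the dial, 60 mm from its axis; its top is 62 mm above the table. It travels with the dial; its travel lies on the side of the viewer away from the lens.
- lens (a point): Centre of the fixed reading lens (56 mm across, from 72 to 80 mm above the table), 84 mm from the dial's axis.
- dial (a joint): Dial angle, rad, growing clockwise seen from above. Nine rest positions (clicks) 0.419 rad (24 degrees) apart from 0 to 3.351, stops just beyond; at 0 the post is 84 degrees clockwise of the lens. Starts in one of the first four. 2 to 4 N at the post takes it over the ridge midway between clicks; then it snaps into the next by itself, ahead of the finger, and stays.
- magnifier: Hand magnifier lying on the table, black, head 94 mm across, 105 mm handle toward its own -x, 18 mm high; origin under the head's centre. Loose; leave alone.
- loupe: Small black loupe standing on the table, 38 mm in diameter, 32 mm high; origin at the centre of its underside. Loose; leave alone.
- coin_case: White coin case, 60 x 50 x 22 mm, with a coin on its top; origin at the centre of its underside. Loose; leave alone.

How it is judged (in metres and radians):
On the way:
1. a fingertip pushes on the viewer (its dial post) (contact force between viewer and the fingers above 0.5 N), for 0.05 s.
At the end, for the whole second after the job is handed in: The dial rests four clicks (96 degrees) clockwise of its start: the post is 83 to 95 mm in a straight line from its start (four clicks give 89 mm, three 71, five 104). The dial is still, and the viewer stands upright within 8 mm of its start, its lens within 10 mm (distance of post from where it was at the start of the episode between 0.083 and 0.095 m and velocity of joint dial between -0.05 and 0.05 rad/s and distance of viewer from where it was at the start of the episode below 0.008 m and distance of lens from where it was at the start of the episode below 0.01 m and angle between viewer's own z axis and vertical below 0.03 rad); the robot touches nothing.
It fails at once if the dial goes past the fourth click, towards the fifth (distance of post from where it was at the start of the episode above 0.0985 m).
It fails at once if the viewer is shoved, turned or lifted (foot moved over 8 mm, or lens over 10 mm) (distance of viewer from where it was at the start of the episode above 0.008 m or distance of lens from where it was at the start of the episode above 0.01 m).
It fails at once if the viewer or its dial is pinched or forced (over 25 N from the fingers) (contact force between viewer and the fingers above 25 N).
It fails at once if a bystander is moved more than 15 mm (distance of any of magnifier, loupe, coin_case from where it was at the start of the episode above 0.015 m).
It also fails if it takes over 42 s, if anything falls off the work surface, if the arm or the gripper's body presses on something with over 40 N, if the wrist force passes 120 N, or if a joint passes its speed limit or range.

ROBOT

A 7-joint arm with a two-finger parallel gripper is mounted at the origin on the work surface. World frame = base frame: x ahead of the robot, y to its left, z up, the work surface at z = 0. Lengths are in m, angles in degrees, forces in N, time in s.
With the tool pointing down it reaches from about 0.425 to 0.875 m from the base axis. Payload 4.7 kg.
Tool frame: the origin (TCP) lies at the very end of the fingers, on their centre line; the grasp point (between the pads) lies 19 mm behind it; z points along the fingers, y is the line along which they close (so a half turn about z gives the same grasp; the last joint's range is limited). The gripper opens to 85 mm and grips with 20 to 120 N. Pads are 22 mm wide; open, the fingers measure 114 mm over their backs; the gripper's body (76 mm by 85 mm) begins 54 mm behind the grasp point. The pads swing forward as they close: fully open they stand 13 mm farther back than shut.
Start: joints at [0.808, 18.392, -4.016, 83.108, 1.295, 78.541, -3.26], TCP at [0.65, -0, 0.231] pointing down, gripper open.
Joint ranges: [-163.93, 163.93], [-17.29, 119.83], [-79.2, 71.16], [3.27, 140.29], [-89.18, 269.18], [5.43, 117.66], [-154.24, 154.24]. Speed limits (degrees/s): [147.25, 147.25, 180, 180, 180, 180, 180].

INTERFACE

Orientations are given as a 3x3 rotation matrix whose columns are the frame's x, y, z axes.
In Python, from cell import * gives the robot as it stands. The module is installed in compiled form; this text tells all that it offers.
- The arm moves only by the shell command python3 -m creep 'ROWS' [FORCE]. ROWS is text: rows parted by semicolons, each of 5 numbers parted by spaces: the shift along the tool's x, y, z in m, then the turn about the tool's z in degrees, then the closure, from 0 (fully open) to 1 (shut). A call has 1 to 5 rows; each row shifts and turns the commanded pose from where the row before left it, along the tool's axes as they then stand; what a row does not reach is not made up. A row lasts 1/12 s, in which the tool goes at most 41.7 mm and 7.16 degrees, less where a joint would pass 70% of its speed; a pose out of reach is approached as far as the arm can. A call with a gripper value outside its range is refused whole. The fingers move at their own pace and stop on an object; FORCE is the grip in N (left out, the last holds). Time passes only in rows, so rows that do not move let the fingers close. It gives the time, the measured TCP pose, the force, the opening and the grip force at its end, in the units of the state.
- get_obs(): the state, without advancing time (a new reading comes with each control period).
- grab_frame(name): name is "scene" or "side" or "wrist"; returns a dict with "image" (420x560x3 uint8, blue, green, red), "depth" (420x560 float32, m along the optical axis (not along the pixel's ray), 0 where there is no reading), "intrinsics" (3x3 intrinsics, pixels), "origin" and "orientation" of the camera in the world. Camera axes: x right, y up, looking along -z (the intrinsics and any distortion apply to the point x, -y, -z); pixel columns grow to the right and rows downward; lengths in m; the calibration is good to about 2 mm. A picture is of the moment at which its call begins.
- finish_job(): hands the job in; it is judged then, once.
Trained networks look in a picture, given as the dict that the camera call returned (one of the last four; its "shot" number tells which), for a name from the list of things; names that differ only in an ending like _2 or _b are one class to them, and where a whole thing is asked for, a point or a joint stands for the part that bears it (a point fixed in the world has none). Each returns a list of dicts, best first, with "confidence" (0 to 1); they miss things now and then, are a little off and sometimes report something else, mostly with a low value. They report only what shows in the picture. A call takes as long as a camera call.
- search_frame(picture, target): "xyz" ([x, y, z] in m, in the coordinates of the camera as it stood for that picture, good to about 4 mm: the middle of the surface that is visible of it).
- place_of(picture, target): "xyz" ([x, y, z] in m, in the coordinates of the camera as it stood for that picture, good to about 4 mm: a listed point, or the origin of a listed thing).
The state is a dict: "time": time; "joint_pos": joint angles; "qd": joint speeds; "joint_torque": joint torques, N m; "position": TCP position; "tool_rot": TCP orientation; "ft_force": force on the tool from outside, world axes, zero at the start; "ft_torque": the same for the moment, N m; "opening": opening from 0.0 (shut) to 1.0 (fully open); "grasp_force": force on a finger pad.
Only numpy, scipy, OpenCV 4.12 (cv2) and the standard library are available. Lean on these libraries where they do the work, as an engineer would, in place of code of your own. Each camera call takes 0.05 s, during which the arm holds its last target. There are 200 camera calls.

## Working session

There is one attempt and no reset: what is moved stays moved. The work goes in short steps, Python scripts to look and compute and a shell command to move; the robot and the scene stay as the last step left them, time stands still between calls to the robot, and variables do not carry over. Pictures are saved under pics/ and viewed, at most 10 in all, crops included, and the job is handed in when it is done.

```bash
mkdir -p pics; cat > h.py <<'E'
from cell import *
import numpy as np, cv2
def W(f,p): return np.array(f["origin"])+np.array(f["orientation"])@np.array(p)
def find(f,names):
    for n in names:
        for fn in (place_of,):
            for d in fn(f,n)[:2]: print(n,np.round(W(f,d["xyz"]),4),round(d["confidence"],2))
E
python3 - <<'E'
from h import *
for c in("scene","side","wrist"):
    f=grab_frame(c); print(c,np.round(f["origin"],3)); cv2.imwrite(f"pics/{c}0.png",f["image"])
    find(f,["viewer","axis","post","lens","magnifier","loupe","coin_case"])
o=get_obs();print(o["time"],o["position"],np.round(o["tool_rot"],3))
E
```

```text
scene [ 1.169 -0.524  0.649]
viewer [ 0.5835  0.0681 -0.0016] 0.71
axis [0.5891 0.0682 0.0315] 0.91
axis [0.4862 0.2958 0.0036] 0.68
post [0.5837 0.0083 0.0629] 0.68
lens [0.668  0.0962 0.0757] 0.77
magnifier [4.881e-01 2.943e-01 3.000e-04] 0.79
loupe [ 0.5335 -0.1525  0.005 ] 0.77
coin_case [ 7.100e-01 -1.257e-01  2.000e-04] 0.85
side [0.228 0.57  0.532]
viewer [ 0.5864  0.0703 -0.0006] 0.89
axis [0.5879 0.0699 0.0341] 0.93
axis [0.4801 0.2947 0.001 ] 0.32
post [0.5893 0.0088 0.0647] 0.93
lens [0.6642 0.0946 0.0738] 0.98
magnifier [ 0.48    0.2959 -0.0012] 0.57
loupe [ 0.5366 -0.1521 -0.005 ] 0.86
coin_case [ 0.703  -0.1301 -0.0032] 0.6
wrist [0.651 0.072 0.373]
viewer [0.5872 0.069  0.0007] 0.69
axis [0.5876 0.0684 0.0294] 0.61
post [0.5852 0.0085 0.0646] 0.84
lens [0.6676 0.0894 0.0743] 0.57
loupe [ 0.5349 -0.1509  0.0058] 0.57
coin_case [ 7.067e-01 -1.281e-01  3.000e-04] 0.76
1.2 [ 6.50009454e-01 -2.67128496e-05  2.31349031e-01] [[-0.  1.  0.]
 [ 1.  0. -0.]
 [-0.  0. -1.]]
```

View pics/scene0.png

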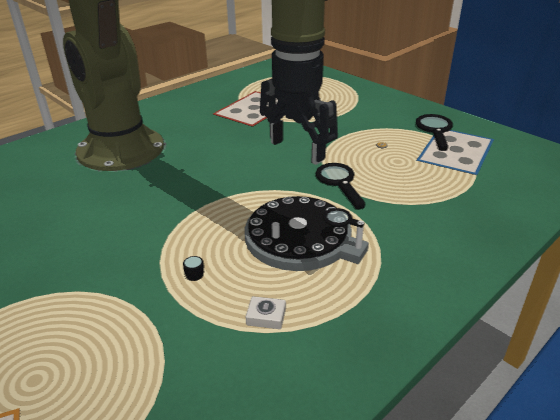

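The scene camera shows the viewer at px (298,225), with its post at (276,230) and its lens at (338,216). The loupe is at (193,267), the coin case at (266,310) and the magnifier at (337,178). The networks agree: axis ≈ (0.588, 0.069), the post bears about -91° and the lens about 17°, so the dial is at click 1. I'll shut the gripper and turn tool x toward world -x.

```bash
python3 -m creep '0 -0.007 0 -7 1;0 0 0 -7 1;0 0 0 -7 1;0 0 0 -7 1;0 0 0 -7 1' 20 >/dev/null
python3 -m creep '0 0 0 -7 1;0 0 0 -7 1;0 0 0 -7 1;0 0 0 -7 1;0 0 0 -7 1' >/dev/null
python3 -m creep '0 0 0 -7 1;0 0 0 -7 1;0 0 0 -6 1;0 0 0 0 1;0 0 0 0 1'
python3 - <<'E'
from h import *
import glob
o=get_obs();print(o["time"],o["position"],np.round(o["tool_rot"],3),o["opening"],o["joint_pos"])
f=grab_frame("wrist"); cv2.imwrite("pics/w1.png",f["image"]); find(f,["axis","post","lens"])
E
```

```text
time: 2.45
position: [0.643, -0.0002, 0.2313]
tool_rot: [[-1.0, 0.003, 0.0], [0.003, 1.0, 0.0], [-0.0, 0.0, -1.0]]
ft_force: [0.5, -1.1, 0.1]
opening: -0.001
grasp_force: 0.0
2.45 [ 6.43015331e-01 -1.63735384e-04  2.31343126e-01] [[-1.     0.003  0.   ]
 [ 0.003  1.     0.   ]
 [-0.     0.    -1.   ]] -0.001339029567804628 [  9.90534836  18.26554256 -15.53109122  83.81774322   4.91045048
  78.57890219  83.96806787]
axis [0.5884 0.0677 0.0312] 0.76
axis [ 0.7081 -0.1282 -0.0012] 0.37
post [0.5857 0.0063 0.0614] 0.9
lens [0.6672 0.0918 0.0721] 0.83
```

View pics/w1.png

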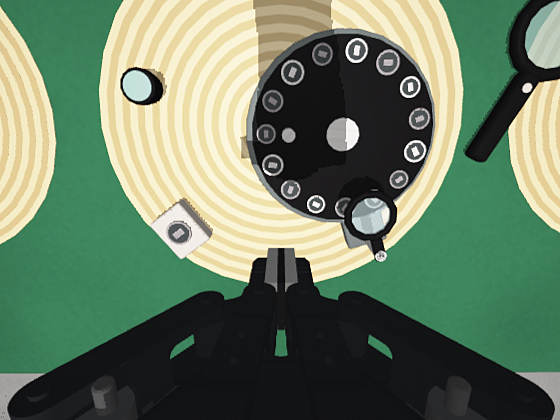

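The wrist view shows the post at px (288,135), the axis at (343,135) and the lens at (370,215), which matches the networks. I'll descend behind the post.

```bash
python3 -m creep '0.031 0.009 0 0 1;0 0 0.04 0 1;0 0 0.04 0 1;0 0 0.04 0 1;0 0 0.02 0 1' >/dev/null
python3 -m creep '0 0 0.02 0 1;0 0 0.02 0 1;0 0 0.009 0 1;0 0 0 0 1;0 0 0 0 1'
python3 - <<'E'
from h import *
f=grab_frame("wrist"); cv2.imwrite("pics/w2.png",f["image"]); find(f,["axis","post"])
f=grab_frame("scene"); find(f,["axis","post","lens"])
f=grab_frame("side"); find(f,["axis","post","lens"]);cv2.imwrite("pics/s2.png",f["image"][120:360,120:440].repeat(2,0).repeat(2,1))
E
```

```text
time: 3.48
position: [0.6122, 0.009, 0.0426]
tool_rot: [[-1.0, 0.0, -0.0], [0.0, 1.0, -0.0], [0.0, -0.0, -1.0]]
ft_force: [0.0, 0.3, 0.0]
opening: 0.001
grasp_force: 0.0
axis [0.5919 0.0683 0.0305] 0.7
axis [0.588  0.0704 0.03  ] 0.6
post [0.5822 0.0116 0.0621] 0.9
lens [0.6714 0.0962 0.0748] 0.85
axis [0.5913 0.0676 0.036 ] 0.79
post [0.589  0.0072 0.067 ] 0.57
lens [0.6656 0.0934 0.0753] 0.64
```

View pics/s2.png

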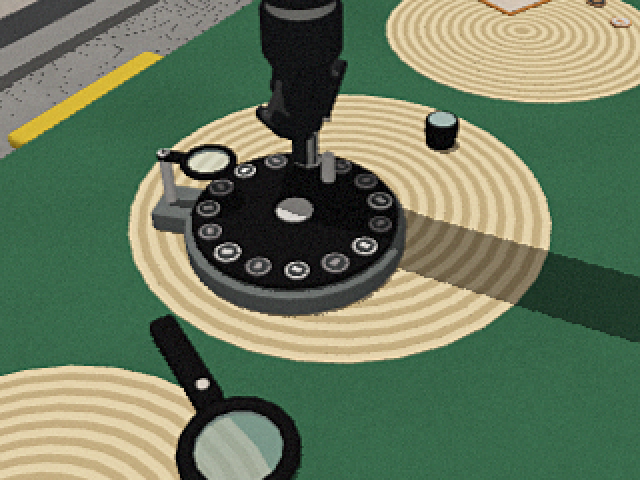

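View pics/w2.png

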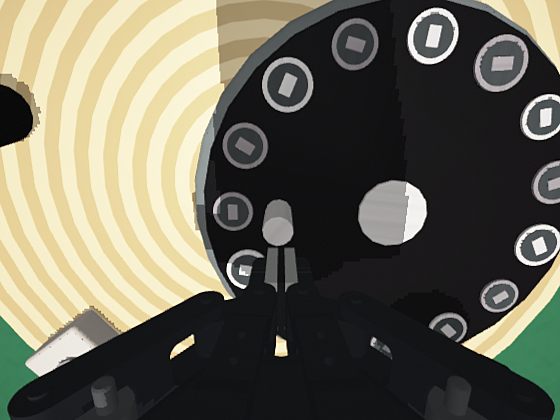

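The side crop shows the shut fingertips at px (307,155) just behind the post at (328,165). In the wrist view the post at (278,228) is centred ahead of the fingers. I'll approach and start the arc, which is 3° per row, about (0.0032, -0.0009).

```bash
python3 -m creep '0.003 0 0 0 1;0.003 0 0 0 1;0.002 0 0 0 1;0 0 0 0 1'
python3 -m creep '0.0032 -0.0009 0 3 1;0.0032 -0.0009 0 3 1;0 0 0 0 1'
python3 -m creep '0.0032 -0.0009 0 3 1;0.0032 -0.0009 0 3 1;0 0 0 0 1;0 0 0 0 1'
python3 - <<'E'
from h import *
for c in("scene","side","wrist"):
    f=grab_frame(c); find(f,["axis","post","lens"])
cv2.imwrite("pics/w3.png",f["image"])
E
```

```text
time: 4.37
position: [0.604, 0.009, 0.0424]
tool_rot: [[-1.0, -0.0, 0.001], [-0.0, 1.0, -0.0], [-0.001, -0.0, -1.0]]
ft_force: [1.1, -0.8, -1.6]
opening: -0.001
grasp_force: 0.7
time: 4.62
position: [0.5975, 0.0074, 0.0425]
tool_rot: [[-0.994, 0.106, 0.0], [0.106, 0.994, 0.0], [-0.0, 0.0, -1.0]]
ft_force: [0.8, -0.4, -0.9]
opening: -0.002
grasp_force: 0.3
time: 4.95
position: [0.5906, 0.0064, 0.0423]
tool_rot: [[-0.979, 0.206, -0.001], [0.206, 0.979, -0.0], [0.001, -0.0, -1.0]]
ft_force: [0.9, -0.4, -0.2]
opening: -0.002
grasp_force: 0.0
axis [0.5949 0.0648 0.0344] 0.62
post [0.5723 0.0116 0.0595] 0.77
axis [0.5881 0.0699 0.0341] 0.84
post [0.5686 0.0131 0.067 ] 0.6
lens [0.6645 0.0932 0.0757] 0.93
axis [0.5883 0.0682 0.0292] 0.79
post [0.5643 0.0118 0.0634] 0.97
```

View pics/w3.png

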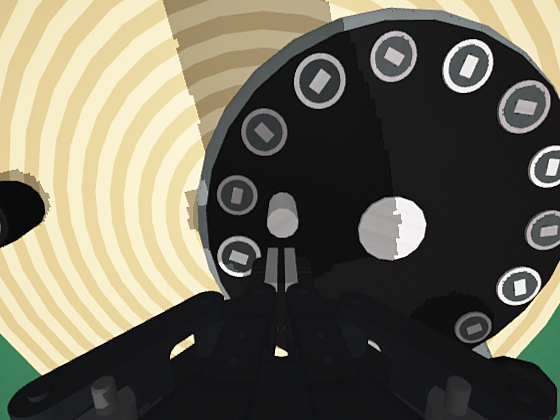

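The wrist view now has the post at px (282,220) and the axis at (392,229). The dial turned about 12.7° relative to the tool, plus 12° of tool turn, so it advanced exactly one click. I'll go on another 24°.

```bash
python3 -m creep '0.0032 -0.0007 0 3 1;0.0032 -0.0007 0 3 1;0.0032 -0.0007 0 3 1;0.0032 -0.0007 0 3 1' >/dev/null
python3 -m creep '0.0032 -0.0007 0 3 1;0.0032 -0.0007 0 3 1;0.0032 -0.0007 0 3 1;0.0032 -0.0007 0 3 1;0 0 0 0 1'
cat > chk.py <<'E'
from h import *
A=np.array([.588,.069])
o=get_obs(); R=np.array(o["tool_rot"]); d=np.array(o["position"])[:2]-A
print("t",o["time"],"tcp in tool axes",d@R[:2,0],d@R[:2,1],"F",np.round(o["ft_force"],1), "tool turn",np.degrees(np.arctan2(R[1,0],-R[0,0])))
for c in("scene","side","wrist"):
    f=grab_frame(c)
    for n in("axis","post","lens"):
        for r in place_of(f,n)[:1]:
            p=W(f,r["xyz"]); a=p[:2]-A
            print(c,n,np.round(p,4),round(r["confidence"],2), "cw",round((-91-np.degrees(np.arctan2(a[1],a[0])))%360,1), "d0",round(np.linalg.norm(p[:2]-[.587,.009]),4))
E
python3 chk.py
```

```text
time: 6.3
position: [0.565, 0.0111, 0.0423]
tool_rot: [[-0.808, 0.589, -0.0], [0.589, 0.808, -0.0], [0.0, -0.0, -1.0]]
ft_force: [-0.7, 0.9, -0.8]
opening: -0.005
grasp_force: 0.0
t 6.3 tcp in tool axes -0.015482687834947774 -0.06037557413362891 F [-0.7  0.9 -0.8] tool turn 36.05913194954411
scene axis [0.5891 0.0682 0.034 ] 0.73 cw 302.9 d0 0.0593
scene post [0.5481 0.0214 0.0628] 0.61 cw 39.0 d0 0.0409
scene lens [0.6682 0.096  0.0758] 0.86 cw 250.4 d0 0.119
side axis [0.586  0.067  0.0338] 0.82 cw 44.1 d0 0.058
side post [0.5495 0.0254 0.0632] 0.98 cw 40.4 d0 0.0409
side lens [0.6651 0.0904 0.0743] 0.76 cw 253.5 d0 0.1128
wrist axis [0.5891 0.0685 0.0325] 0.88 cw 292.4 d0 0.0595
wrist post [0.5434 0.0255 0.0625] 0.65 cw 44.7 d0 0.0466
```

```bash
python3 -m creep '0.0032 -0.0007 0 3 1;0.0032 -0.0007 0 3 1;0.0032 -0.0007 0 3 1;0.0032 -0.0007 0 3 1' >/dev/null
python3 -m creep '0.0032 -0.0007 0 3 1;0.0032 -0.0007 0 3 1;0.0032 -0.0007 0 3 1;0.0032 -0.0007 0 3 1;0 0 0 0 1'
python3 chk.py; python3 -c "
from h import *
f=grab_frame('wrist');cv2.imwrite('pics/w4.png',f['image'])"
```

```text
time: 7.65
position: [0.5436, 0.0259, 0.0423]
tool_rot: [[-0.499, 0.866, -0.0], [0.866, 0.499, 0.0], [0.0, -0.0, -1.0]]
ft_force: [-0.2, -0.1, 0.7]
opening: -0.003
grasp_force: 0.0
t 7.65 tcp in tool axes -0.015132212600185728 -0.06002168977058617 F [-0.2 -0.1  0.7] tool turn 60.0426081800977
scene axis [0.591  0.0675 0.0351] 0.82 cw 295.0 d0 0.0587
scene post [0.5302 0.0448 0.0631] 0.66 cw 66.3 d0 0.0671
scene lens [0.6665 0.0937 0.0728] 0.93 cw 251.5 d0 0.1162
side axis [0.5869 0.0673 0.0338] 0.79 cw 30.3 d0 0.0583
side post [0.5338 0.0485 0.0653] 0.94 cw 68.3 d0 0.0662
side lens [0.6661 0.0934 0.0754] 0.65 cw 251.7 d0 0.1157
wrist axis [0.586 0.069 0.03 ] 0.96 cw 87.8 d0 0.06
wrist post [0.5318 0.0472 0.062 ] 0.6 cw 67.8 d0 0.0671
```

View pics/w4.png

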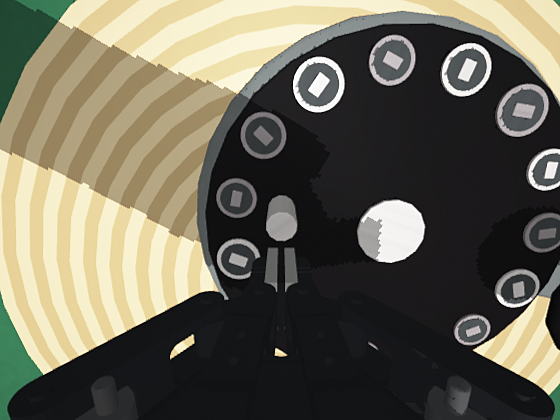

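The wrist view has the post at px (282,224) and the axis at (391,231), the same relation as after the first click. The dial therefore rests three clicks on, and the last arc is 24°, slower at the end.

```bash
python3 -m creep '0.0032 -0.0007 0 3 1;0.0032 -0.0007 0 3 1;0.0032 -0.0007 0 3 1;0.0032 -0.0007 0 3 1' >/dev/null
python3 -m creep '0.0032 -0.0007 0 3 1;0.0032 -0.0007 0 3 1;0.0021 -0.0005 0 2 1;0.0011 -0.0002 0 1 1'
python3 -m creep '0.0021 -0.0005 0 2 1;0 0 0 0 1;0 0 0 0 1'
python3 chk.py; python3 -c "
from h import *
f=grab_frame('wrist');cv2.imwrite('pics/w5.png',f['image'])"
```

```text
time: 8.97
position: [0.5315, 0.0443, 0.0423]
tool_rot: [[-0.155, 0.988, 0.0], [0.988, 0.155, -0.001], [-0.001, 0.0, -1.0]]
ft_force: [0.5, -1.4, -0.2]
opening: -0.001
grasp_force: 0.5
time: 9.22
position: [0.5305, 0.0469, 0.0424]
tool_rot: [[-0.123, 0.992, 0.0], [0.992, 0.123, 0.0], [0.0, 0.0, -1.0]]
ft_force: [0.3, -0.8, 0.4]
opening: -0.002
grasp_force: 0.0
t 9.2167 tcp in tool axes -0.014795929759769053 -0.05976858326863357 F [ 0.3 -0.8  0.4] tool turn 82.91008865102803
scene axis [0.5886 0.0664 0.0348] 0.66 cw 345.8 d0 0.0574
scene post [0.5282 0.0685 0.0608] 0.96 cw 88.5 d0 0.0837
scene lens [0.669  0.0934 0.0728] 0.72 cw 252.2 d0 0.1177
side axis [0.5876 0.0686 0.0366] 0.73 cw 44.6 d0 0.0596
side post [0.5328 0.0759 0.0666] 0.81 cw 96.1 d0 0.0861
side lens [0.6676 0.0944 0.0769] 0.62 cw 251.3 d0 0.1174
wrist axis [0.588  0.0662 0.0335] 0.63 cw 359.9 d0 0.0572
wrist post [0.527  0.0735 0.0632] 0.75 cw 93.3 d0 0.0881
```

View pics/w5.png

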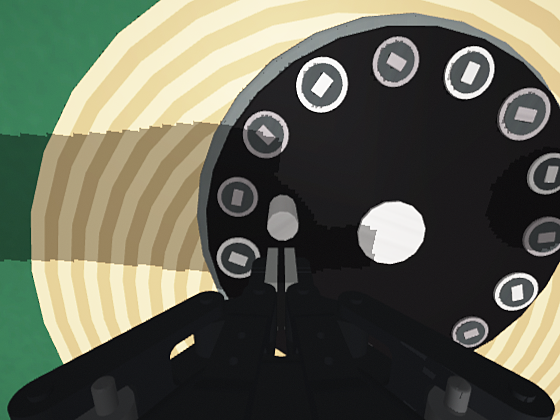

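The post is at px (283,224) and the axis at (391,232), the same relation as before, so the fourth click has snapped in. I'll back off, lift and verify.

```bash
python3 -m creep '-0.004 0 0 0 1;-0.004 0 0 0 1;0 0 -0.02 0 1;0 0 -0.03 0 1;0 0 -0.04 0 1' >/dev/null
python3 -m creep '0 0 -0.04 0 1;0 0 -0.04 0 1;0 0 0 0 1;0 0 0 0 1;0 0 0 0 1'
python3 chk.py; python3 -c "
from h import *
f=grab_frame('scene');cv2.imwrite('pics/s6.png',f['image']);find(f,['viewer','magnifier','loupe','coin_case'])"
```

```text
time: 10.7
position: [0.5313, 0.0382, 0.212]
tool_rot: [[-0.121, 0.993, -0.0], [0.993, 0.121, -0.0], [-0.0, -0.0, -1.0]]
ft_force: [-0.8, 0.5, 0.0]
opening: 0.002
grasp_force: 0.0
t 10.7 tcp in tool axes -0.023698481209279913 -0.06004827714728877 F [-0.8  0.5  0. ] tool turn 83.03310185969436
scene axis [0.588  0.0675 0.0328] 0.84 cw 359.8 d0 0.0586
scene post [0.5279 0.0771 0.0631] 0.93 cw 96.7 d0 0.0902
side axis [0.5867 0.0707 0.0318] 0.82 cw 141.4 d0 0.0617
side post [0.5298 0.0778 0.065 ] 0.84 cw 97.6 d0 0.0894
side lens [0.6645 0.096  0.076 ] 0.69 cw 249.6 d0 0.1165
wrist axis [0.5885 0.0679 0.0307] 0.76 cw 334.9 d0 0.059
wrist lens [0.6664 0.0924 0.0731] 0.55 cw 252.4 d0 0.1151
viewer [0.5856 0.0706 0.0007] 0.59
magnifier [0.4868 0.2957 0.0036] 0.65
loupe [ 0.5364 -0.1506  0.0074] 0.87
coin_case [ 7.112e-01 -1.281e-01 -7.000e-04] 0.74
```

View pics/s6.png

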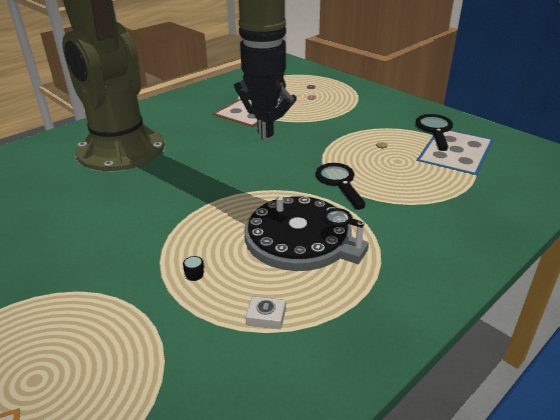

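The scene view shows the post now at px (280,205), at about 97° and 90 mm from its start. The viewer at (298,225) and the bystanders haven't moved, and the gripper is clear. I'm handing in the job.

```bash
python3 -c "
from cell import *
print(finish_job())"
```

```text
the job is handed in; nothing more can be done
None
```

I pushed the dial four clicks clockwise and handed the job in; the last camera check put the post about 97° and 90 mm from its start, with the viewer and bystanders unmoved to within camera accuracy, but the hand-in returned no verdict.

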